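# Press the crock's lid home with the porch lever press

## Task

The black crock standing in the lever press has a stiff lid that still sits proud. Pull the press's sprung lever down until its foot has pushed the lid fully home, by the lever alone and without forcing it harder once the lid is down (the crock is ceramic), then keep hold and ease the lever all the way back up slowly, taking two seconds or more, and let go. Leave the tumbler and the shaker beside the press where they stand.

Things in the scene. Friction and masses are not known exactly. Their poses are not given: they have to be found in the camera images.
- press_lever (a joint): Lever angle, rad: 0 = fully up at its stop (0.87 rad above level), grows as pulled down; 0.87 = level, 1.06 = lower stop. Sprung and damped, pushed up always: at the bar about 3 N at the top, 7 N when level, 1 N more when pulled at 0.3 rad/s. Let go when down, it flies up too fast; eased back it must stay under 1.0 rad/s (0.23 m/s at the bar).
- lever_grip (a point): Centre of the lever's grip: a round level rubber bar, 22 mm in diameter, 104 mm clear between the fork's two flat steel arms (20 mm deep), 230 mm from the hinge axis and parallel to it, free to be pinched from above. It moves on a circle about the hinge; fully up it is 325 mm above the table. The point turns with the lever; its y axis runs along the bar.
- press_hinge (a point): Midpoint of the hinge axis between the press's two upright plates, 149 mm above the table. Its y axis is the hinge axis; its -x axis points level over the crock to the grip bar's side (roughly at the robot). The press is bolted down: steel base 210 x 150 x 16 mm, with a round plate 84 mm across, 6 mm high, centred 90 mm in front of the hinge, for the crock.
- lever_cross (a point): Middle of the flat cross-piece between the lever's arms, 90 mm from the hinge. A screw below it ends in the round rubber foot (14 mm radius) that presses the lid. Its setting (foot's end 33 to 45 mm below this point) differs each run and is not given, so the lid is home at some angle from 0.80 to 0.94 rad, to be felt for; the foot meets the lid at 0.65 to 0.90 rad.
- crock_center (a point): The crock in the press: black ceramic, 70 mm in diameter, 88 mm tall with its lid home, about 0.5 kg, loose on the round plate under the foot. The point is on its axis, 44 mm above its underside. More than 100 N from the foot cracks it (39 N at the bar beyond the spring's force). Another black crock, already closed, stands off to the side and has no part in this.
- crock_lid (a joint): How far this crock's lid stands proud, m: 0 = fully home. Starts at 0.005 to 0.011 and stays where it is pushed. Moving it takes about 20 N at the foot, that is 8 N at the grip bar beyond the spring's force; once home, the resistance rises steeply.
- lid_top (a point): Centre of the top of that lid: a flat black disc 68 mm across, 10 mm thick, 110 mm above the table when home.
- tumbler_mid (a point): Clear acrylic tumbler standing upside down on one side of the press (either), 72 mm across, 110 mm tall; the point is half-way up. Leave it.
- shaker_mid (a point): Metal shaker with a domed top on the other side of the press, 58 mm across, 93 mm tall; the point is half-way up. Leave it.

How it is judged:
On the way, in this order (a step that is already met when the one before it is completed fails the run):
1. the press's foot bears on the lid and the lid is fully home (value of joint crock_lid below 0.0012 m and contact force between press_lever and crock above 5 N), for 0.1 s.
2. the lever is back up at its home (value of joint press_lever below 0.05 rad), for 0.2 s.
At the end, for the whole second after the job is handed in: The lid is home (within 1.5 mm), the lever is fully up (within 0.03 rad), and the crock stands upright on the press's round plate, within 20 mm of its middle (value of joint crock_lid below 0.0015 m and value of joint press_lever below 0.03 rad and x of crock_center in the frame of press_hinge between -0.11 and -0.07 m and y of crock_center in the frame of press_hinge between -0.02 and 0.02 m and angle between crock_center's own z axis and vertical below 0.1 rad); the robot touches nothing.
It fails at once if the lever flies back up faster than 1.0 rad/s (0.23 m/s at the bar) (velocity of joint press_lever below -1 rad/s).
It fails at once if the foot bears on the crock with more than 100 N (contact force between press_lever and crock above 100 N).
It fails at once if the robot touches the crock or its lid (contact force between any of the fingers, the arm and crock above 1 N).
It fails at once if the tumbler is moved by more than 25 mm (distance of tumbler_mid from where it was at the start of the episode above 0.025 m).
It fails at once if the shaker is moved by more than 25 mm (distance of shaker_mid from where it was at the start of the episode above 0.025 m).
It also fails if it takes over 67 s, if anything falls off the work surface, if the arm or the gripper's body presses on something with over 40 N, if the wrist force passes 120 N, or if a joint passes its speed limit or range.

## Robot

A 7-joint arm with a two-finger parallel gripper is mounted at the origin on the work surface. World frame = base frame: x ahead of the robot, y to its left, z up, the work surface at z = 0. Lengths are in m, angles in rad, forces in N, time in s.
With the tool pointing down it reaches from about 0.35 to 0.9 m from the base axis. Payload 8.1 kg.
Tool frame: the origin (TCP) lies on the centre line of the jaws, within the pads' length; the fingertips stand 19 mm ahead of it and the grasp point (between the pads) is the TCP; z points along the fingers, y is the direction in which the jaws open and shut (so a half turn about z gives the same grasp; the last joint's range is limited). The gripper opens to 92 mm and grips with 3 to 60 N. Pads are 19 mm wide; open, the fingers measure 130 mm over their backs; the gripper's body (75 mm by 190 mm) begins 47 mm behind the grasp point.
Start: joints at [-1.415, 0.434, 0.025, 1.573, -0.012, 1.134, -0.075], TCP at [0.16, 0.604, 0.246] pointing down, gripper open.
Joint ranges: [-2.62, 2.62], [-0.44, 2.09], [-1.27, 1.32], [0.08, 2.57], [-1.32, 4.46], [0.12, 2], [-2.74, 2.74]. Speed limits (rad/s): [2.22, 2.22, 3.01, 3.01, 3.14, 3.14, 3.14].

## Interface

Orientations are given as a rotation vector (axis times angle).
In Python, from cell import monitor, imaging, workorder, outline_of gives the robot as it stands.
- The arm moves only by the tool move_arm, never from a script. Its argument "series" is a list of rows, each a list of 6 numbers: the shift along the world's x, y, z in cm, then the turn, a rotation vector about the world's x, y, z in degrees. A call has 1 to 8 rows; each row shifts and turns the commanded pose from where the row before left it; what a row does not reach is not made up. A row lasts 1/10 s, in which the tool goes at most 50 mm and 8.59 degrees, less where a joint would pass 70% of its speed; a pose out of reach is approached as far as the arm can. A call with a gripper value outside its range is refused whole. "grip" is the opening, from 0 (shut) to 1 (fully open), set as the call begins (left out, the last holds). The fingers move at their own pace and stop on an object; "force" is the grip in N (left out, the last holds). Time passes only in rows, so rows that do not move let the fingers close. It gives the time, the measured TCP pose, the force and the opening at its end, in the units of the state.
- monitor.observe(): the state, without advancing time (a new reading comes with each control period).
- imaging.get_image(name): name is "scene" or "top" or "wrist"; returns a dict with "color" (384x512x3 uint8, red, green, blue), "fx", "fy", "cx", "cy" (pixels), "rvec" (rotation vector, rad) and "tvec" (3), from world to camera coordinates, as OpenCV has them; the wrist camera has in their place "mount" (4x4, takes a point from camera to tool coordinates, whose origin is the TCP and whose axes are the flange's). Camera axes: x right, y down, z forward; pixel columns grow to the right and rows downward; lengths in m; the calibration is good to about 2 mm. A picture is of the moment at which its call begins: read the wrist's pose just before it. There is no depth.
- workorder.sign_off(): hands the job in, once; it reports no verdict.
Trained networks look in the newest picture that a camera, given by its name, has taken for a name from the list of things; names that differ only in an ending like _2 or _b are one class to them, and where a whole thing is asked for, a point or a joint stands for the part that bears it (a point fixed in the world has none). Each returns a list of dicts, best first, with "p" (0 to 1); they miss things now and then, are a little off and sometimes report something else, mostly with a low value. They report only what shows in the picture. A call takes as long as a camera call.
- outline_of(camera, thing): "mask" (384x512 bool, what is visible of it) and "rect" ([left, top, width, height] in pixels, round what is visible of it).
The state is a dict: "clock": time; "joints": joint angles; "dq": joint speeds; "joint_efforts": joint torques, N m; "position": TCP position; "ee_rot": TCP orientation; "force": force on the tool from outside, world axes, zero at the start; "ft_torque": the same for the moment, N m; "width": opening from 0.0 (shut) to 1.0 (fully open).
Only numpy, scipy, OpenCV 4.12 (cv2) and the standard library are available. Lean on these libraries where they do the work, as an engineer would, in place of code of your own. Each camera call takes 0.05 s, during which the arm holds its last target. There are 200 camera calls.

## Working session

There is one attempt and no reset: what is moved stays moved. The work goes in short steps, Python scripts to look and compute and a tool call to move; the robot and the scene stay as the last step left them, time stands still between calls to the robot, and variables do not carry over. Pictures are saved under pics/ and viewed, about 8 in all and at most 12, crops included, and the job is handed in when it is done.

Besides the shell and the picture viewer there is one more tool, called after "Request:" in YAML: its name, and indented under it one key for each argument. move_arm: Moves the arm, as the interface text tells. Its arguments: {"type":"object","properties":{"series":{"type":"array"},"grip":{"type":"number"},"force":{"type":"number"}},"required":["series"]}

```bash
mkdir -p pics; cat > h.py <<'E'
import numpy as np, cv2
from cell import monitor, imaging, workorder, outline_of
def cam(n):
    d=imaging.get_image(n); K=np.array([[d['fx'],0,d['cx']],[0,d['fy'],d['cy']],[0,0,1.]])
    return d,K
def ray(d,K,uv):
    R=cv2.Rodrigues(np.array(d['rvec'],float))[0];t=np.array(d['tvec'],float)
    return -R.T@t, R.T@np.linalg.inv(K)@np.array([uv[0],uv[1],1.])
def at_z(d,K,uv,z):
    c,r=ray(d,K,uv); return c+r*(z-c[2])/r[2]
E
python3 - <<'E'
from h import *
s=monitor.observe(); print({k:np.round(v,3) for k,v in s.items()})
ims=[]
for n in ['scene','top']:
    d,K=cam(n); im=d['color'][...,::-1].copy()
    print(n,np.round(ray(d,K,(256,192)),3).tolist(),d['fx'])
    for th in ['lever_grip','crock_center','tumbler_mid','shaker_mid']:
        for o in outline_of(n,th)[:3]:
            m=o['mask']; ys,xs=np.nonzero(m); print(th,round(o['p'],2),o['rect'],xs.mean().round(1),ys.mean().round(1))
    cv2.imwrite(f'pics/{n}0.png',cv2.resize(im,(800,600),interpolation=cv2.INTER_CUBIC))
E
```

```text
{'clock': np.float64(0.0), 'joints': array([-1.415,  0.435,  0.025,  1.574, -0.012,  1.134, -0.075]), 'dq': array([-0.001,  0.001, -0.   ,  0.   ,  0.002,  0.002, -0.   ]), 'joint_efforts': array([ 1.0000e-03, -6.6787e+01,  9.8600e-01, -3.1446e+01, -6.0000e-02,
        4.3000e-02,  0.0000e+00]), 'position': array([0.16 , 0.604, 0.245]), 'ee_rot': array([-4.050e-01, -3.115e+00,  2.000e-03]), 'force': array([0.463, 0.372, 0.239]), 'ft_torque': array([ 0.047, -0.002, -0.035]), 'width': np.float64(0.998)}
scene [[1.15, -0.04, 0.997], [-0.547, 0.07, -0.834]] 460.47440683179354
lever_grip 0.77 [230.6, 120.2, 62.0, 123.1] 265.1 171.9
crock_center 0.67 [252.6, 204.7, 27.9, 27.8] 265.4 217.8
tumbler_mid 0.72 [310.9, 188.2, 33.2, 50.7] 327.5 212.9
shaker_mid 0.86 [178.5, 218.8, 29.7, 36.1] 193.8 236.8
top [[0.511, 0.038, 1.16], [0.159, 0.007, -0.987]] 477.97333150490346
lever_grip 0.88 [216.5, 171.1, 69.8, 82.0] 253.4 216.9
crock_center 0.83 [238.9, 209.0, 30.8, 27.2] 253.5 222.6
tumbler_mid 0.87 [169.3, 209.9, 42.1, 33.3] 189.2 226.3
shaker_mid 0.85 [314.2, 209.2, 26.0, 26.9] 327.0 220.5
```

View pics/top0.png

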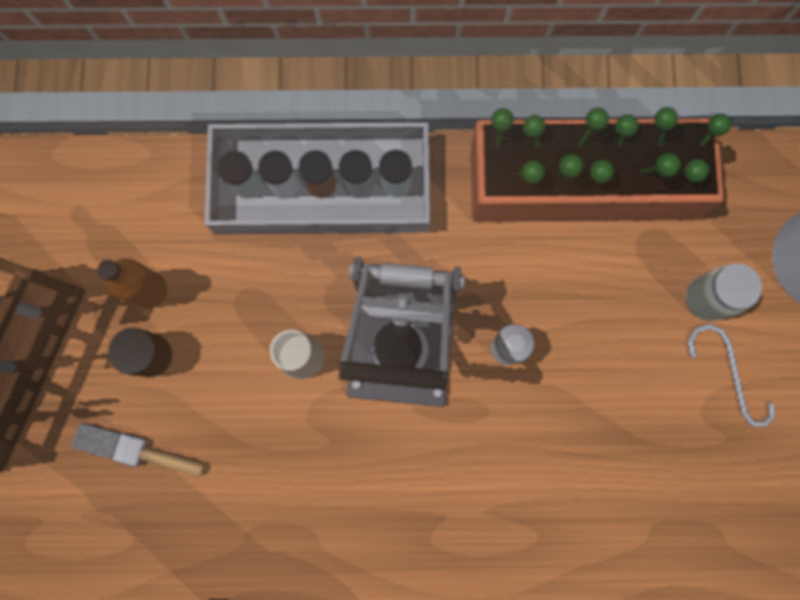

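View pics/scene0.png

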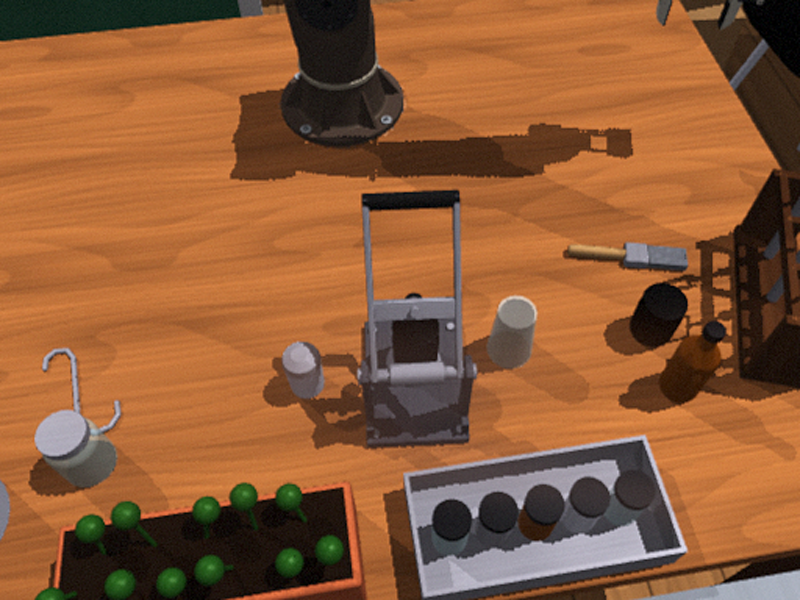

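The top view shows the bar from about (342,371) to (450,379), the hinge barrel's ends at (357,270) and (458,282), the tumbler at (297,355) and the shaker at (513,345). In the scene view the bar runs from (362,200) to (460,198). These are all pixels of the 800x600 pictures.

```bash
python3 - <<'E'
from h import *
f=512/800
P={}
for n,pts in {'top':dict(L=(342,371),R=(450,379),hL=(357,270),hR=(458,282)),'scene':dict(R=(362,200),L=(460,198.5),hR=(362,372),hL=(473,370))}.items():
    d,K=cam(n)
    for k,p in pts.items():
        uv=np.array(p)*f; P[n,k]=ray(d,K,uv)
        print(n,k,np.round(at_z(d,K,uv,.325 if k in'LR' else .149),3))
    # dark bar pixels
    g=d['color'].max(2); x0,y0,x1,y1=((200,215,310,260) if n=='top' else (225,115,300,140))
    m=np.zeros(g.shape,np.uint8); m[y0:y1,x0:x1]=(g[y0:y1,x0:x1]<45)
    nn,lab,st,ce=cv2.connectedComponentsWithStats(m)
    i=1+np.argmax(st[1:,4]); ys,xs=np.nonzero(lab==i)
    r=cv2.minAreaRect(np.c_[xs,ys].astype(np.float32)); print(n,r,np.round(at_z(d,K,r[0],.325),3))
    a=np.unravel_index(0,(1,)); b=cv2.boxPoints(r); P[n,'c']=ray(d,K,r[0])
    b=b[np.argsort(b[:,0])]; 
    for e in (b[:2].mean(0),b[2:].mean(0)): print('  end',e,np.round(at_z(d,K,e,.325),3))
for k in ['L','R','hL','hR','c']:
    (c1,r1),(c2,r2)=P['top',k],P['scene',k]
    s=np.linalg.lstsq(np.c_[r1,-r2],c2-c1,rcond=None)[0]
    a,b=c1+s[0]*r1,c2+s[1]*r2; print(k,np.round((a+b)/2,3),'gap',np.linalg.norm(a-b).round(4))
E
```

```text
top L [0.566 0.108 0.325]
top R [ 0.556 -0.012  0.325]
top hL [0.717 0.103 0.149]
top hR [ 0.699 -0.036  0.149]
top ((265.5, 224.00001525878906), (5.295135498046875, 4.118439197540283), 78.69007110595703) [0.589 0.027 0.325]
  end [263.48077 224.40385] [0.589 0.03  0.325]
  end [267.51923 223.59618] [0.59  0.023 0.325]
scene R [ 0.556 -0.007  0.325]
scene L [0.574 0.112 0.325]
scene hR [ 0.699 -0.036  0.149]
scene hL [0.72  0.11  0.149]
scene ((262.54095458984375, 127.68824768066406), (10.235296249389648, 61.20500564575195), 88.02507019042969) [0.565 0.051 0.325]
  end [231.95663 128.74287] [ 0.558 -0.007  0.325]
  end [293.12527 126.63362] [0.572 0.11  0.325]
L [0.567 0.111 0.318] gap 0.0048
R [ 0.557 -0.01   0.326] gap 0.0045
hL [0.718 0.107 0.146] gap 0.0068
hR [ 0.699 -0.036  0.149] gap 0.0002
c [0.588 0.037 0.353] gap 0.0205
```

Request:
move_arm:
  series:
    - [0,0,4.6,0,0,-8]
    - [0,0,4.6,0,0,-8]
    - [0,0,4.6,0,0,-8]
    - [0,0,4.6,0,0,-8]
    - [2.5,-3.4,0,0,0,-5]
    - [2.5,-3.4,0,0,0,-5]
    - [2.5,-3.4,0,0,0,-5]
    - [2.5,-3.4,0,0,0,-5]
  grip: 1
  force: 40

```text
clock: 1.4
position: [0.2608, 0.4667, 0.4299]
ee_rot: [-1.734, -2.619, -0.001]
force: [0.8, -0.2, 0.1]
width: 1.0
```

Request:
move_arm:
  series:
    - [2.7,-3.6,0,0,0,-3.7]
    - [2.7,-3.6,0,0,0,-3.7]
    - [2.7,-3.6,0,0,0,-3.7]
    - [2.7,-3.6,0,0,0,-3.7]
    - [2.7,-3.6,0,0,0,-3.7]
    - [2.7,-3.6,0,0,0,-3.7]
    - [2.7,-3.6,0,0,0,-3.7]
    - [2.7,-3.6,0,0,0,-3.7]

```text
clock: 2.2
position: [0.4767, 0.1785, 0.4301]
ee_rot: [-2.345, -2.09, -0.001]
force: [0.6, 1.0, 0.6]
width: 1.004
```

Request:
move_arm:
  series:
    - [2.15,-3.2,0,0,0,0]
    - [2.15,-3.2,0,0,0,0]
    - [2.15,-3.2,0,0,0,0]
    - [2.15,-3.2,0,0,0,0]
    - [0,0,0,0.7,6.2,0]
    - [0,0,0,0.7,6.2,0]
    - [0,0,0,0.7,6.2,0]
    - [0,0,0,0.7,6.2,0]

```text
clock: 3.0
position: [0.5633, 0.0527, 0.429]
ee_rot: [-2.077, -1.858, 0.412]
force: [-74.0, 4.6, 36.4]
width: 0.998
```

```bash
python3 - <<'E'
from h import *
s=monitor.observe(); d,K=cam('wrist')
R=cv2.Rodrigues(np.array(s['ee_rot']))[0]; print(np.round(s['position'],4),np.round(R,3).tolist(),np.round(s['joints'],2))
M=np.array(d['mount']); print(np.round(M,3).tolist())
def proj(p):
    q=np.linalg.inv(M)@np.r_[R.T@(np.array(p)-s['position']),1]; return (K@q[:3]/q[2])[:2]
im=d['color'][...,::-1].copy()
for p in [(.563,.05,.325),(.5685,.1015,.325),(.5575,-.0015,.325)]:
    u=proj(p); print(u.round(1)); cv2.circle(im,tuple(int(v) for v in u),4,(0,255,0),1)
cv2.imwrite('pics/w1.png',im)
d,K=cam('scene'); im2=d['color'][...,::-1]
cv2.imwrite('pics/w1.png',np.hstack([cv2.resize(im,(400,300)),cv2.resize(im2[60:300,120:440],(400,300))]))
E
```

```text
[0.5633 0.0527 0.429 ] [[0.111, 0.901, -0.42], [0.994, -0.101, 0.047], [0.0, -0.423, -0.906]] [-0.42  0.56  0.57  1.09 -0.3   2.   -0.03]
[[0.0, -0.96, -0.282, 0.076], [1.0, 0.001, -0.001, -0.001], [0.001, -0.282, 0.96, -0.139], [0.0, 0.0, 0.0, 1.0]]
[315.3 205.7]
[318.8 134.9]
[312.2 268.7]
```

View pics/w1.png

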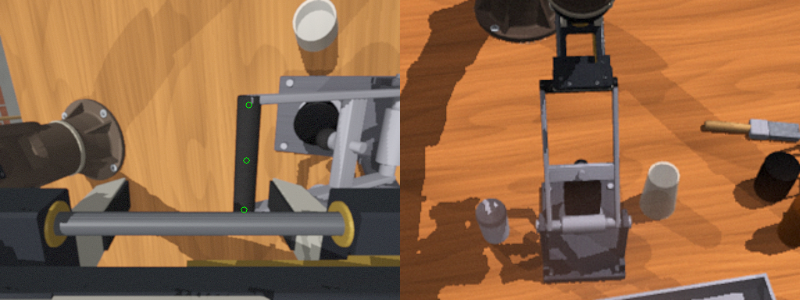

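The dots of my estimate fall on the bar in the wrist view, so the estimate is right. Joint 6 is at its 2.0 limit, though, and the force reads 74 N. I'll undo most of the tilt.

Request:
move_arm:
  series:
    - [0,0,0,-0.5,-5,0]
    - [0,0,0,-0.5,-5,0]
    - [0,0,0,-0.5,-5,0]
    - [0,0,0,-0.5,-5,0]
    - [0,0,0,0,0,0]

```text
clock: 3.6
position: [0.5599, 0.0521, 0.4321]
ee_rot: [-2.291, -2.052, 0.075]
force: [-0.7, -0.6, 0.4]
width: 0.999
```

```bash
python3 - <<'E'
from h import *
s=monitor.observe(); print({k:np.round(v,3) for k,v in s.items()})
R=cv2.Rodrigues(np.array(s['ee_rot']))[0]; print(R.round(3))
E
```

```text
{'clock': np.float64(3.6), 'joints': array([-0.583,  0.307,  0.594,  1.371, -0.187,  1.594, -0.112]), 'dq': array([ 0.034,  0.071, -0.007, -0.063, -0.037,  0.101,  0.032]), 'joint_efforts': array([ -1.333, -53.371,   5.396, -32.402,   0.271,  -1.182,  -0.496]), 'position': array([0.56 , 0.052, 0.432]), 'ee_rot': array([-2.291, -2.052,  0.075]), 'force': array([-0.682, -0.557,  0.363]), 'ft_torque': array([-0.151,  0.023, -0.034]), 'width': np.float64(0.999)}
[[ 0.11   0.991 -0.08 ]
 [ 0.994 -0.109  0.016]
 [ 0.007 -0.081 -0.997]]
```

Request:
move_arm:
  series:
    - [0.3,-0.2,-2.2,0,0,0]
    - [0,0,-2.2,0,0,0]
    - [0,0,-2.2,0,0,0]
    - [0,0,-2.2,0,0,0]
    - [0,0,-1.9,0,0,0]
    - [0,0,0,0,0,0]
    - [0,0,0,0,0,0]

```text
clock: 4.3
position: [0.5648, 0.0502, 0.3232]
ee_rot: [-2.291, -2.049, 0.084]
force: [0.1, 0.7, 0.8]
width: 0.998
```

Request:
move_arm:
  series:
    - [0,0,0,0,0,0]
    - [0,0,0,0,0,0]
    - [0,0,0,0,0,0]
    - [0,0,0,0,0,0]
    - [0,0,0,0,0,0]
    - [0,0,0,0,0,0]
  grip: 0
  force: 40

```text
clock: 4.9
position: [0.5649, 0.0502, 0.3228]
ee_rot: [-2.291, -2.05, 0.082]
force: [0.9, -0.4, -0.2]
width: 0.529
```

```bash
python3 - <<'E'
from h import *
s=monitor.observe(); print({k:np.round(v,3) for k,v in s.items()})
# plan: circle moves. x axis a=(.994,-.108); bar=(hinge)+0.23*(-cos e, sin e)
r=.23;th=np.arange(0,1.0,.08)
e=.87-th;u=np.cos(e)*r;z=np.sin(e)*r
print('outward cm',np.round(np.diff(u)*100,2),'dz',np.round(np.diff(z)*100,2),'tilt/step',np.degrees(.08))
E
```

```text
{'clock': np.float64(4.9), 'joints': array([-0.569,  0.36 ,  0.572,  1.565, -0.212,  1.36 , -0.076]), 'dq': array([ 0.   ,  0.001, -0.   ,  0.003,  0.001, -0.001, -0.001]), 'joint_efforts': array([ 4.0000e-03, -5.5878e+01,  6.9430e+00, -3.2112e+01, -1.3000e-01,
        5.6300e-01,  7.0000e-03]), 'position': array([0.565, 0.05 , 0.323]), 'ee_rot': array([-2.291, -2.05 ,  0.082]), 'force': array([ 0.86 , -0.375, -0.209]), 'ft_torque': array([-0.142, -0.098,  0.055]), 'width': np.float64(0.529)}
outward cm [ 1.36  1.25  1.14  1.02  0.9   0.77  0.63  0.49  0.35  0.2   0.06 -0.09] dz [-1.24 -1.35 -1.44 -1.53 -1.61 -1.67 -1.73 -1.77 -1.81 -1.83 -1.84 -1.84] tilt/step 4.583662361046586
```

Still closing; wait more.

Request:
move_arm:
  series:
    - [0,0,0,0,0,0]
    - [0,0,0,0,0,0]
    - [0,0,0,0,0,0]
    - [0,0,0,0,0,0]
    - [0,0,0,0,0,0]
    - [0,0,0,0,0,0]
    - [0,0,0,0,0,0]

```text
clock: 5.6
position: [0.5636, 0.0504, 0.3228]
ee_rot: [-2.289, -2.048, 0.085]
force: [-6.5, -0.0, 4.8]
width: 0.226
```

The width of 20.8 mm shows the bar is held. Now I'll pull along the arc, turning the tool with the lever.

Request:
move_arm:
  series:
    - [-0.78,0.07,-0.58,-0.25,-2.28,0]
    - [-0.68,0.07,-0.62,-0.25,-2.28,0]
    - [-0.62,0.07,-0.67,-0.25,-2.28,0]
    - [-0.62,0.07,-0.67,-0.25,-2.28,0]
    - [-0.57,0.06,-0.72,-0.25,-2.28,0]
    - [-0.57,0.06,-0.72,-0.25,-2.28,0]
    - [-0.51,0.06,-0.76,-0.25,-2.28,0]
    - [-0.51,0.06,-0.76,-0.25,-2.28,0]

```text
clock: 6.4
position: [0.5173, 0.0555, 0.2683]
ee_rot: [2.203, 1.972, 0.244]
force: [9.5, -2.6, -3.1]
width: 0.227
```

```bash
cat >> h.py <<'E'
def st():
    s=monitor.observe(); R=cv2.Rodrigues(np.array(s['ee_rot']))[0]; p=s['position']
    a=np.array([.994,-.108]); u=a@(p[:2]-np.array([.709,.0355])); w=p[2]-.149
    e=np.arctan2(w,-u); t=np.array([-np.sin(e)*-1*-1,0]) 
    f=s['force']; fx=a@f[:2]
    # tangent of pulling down: (x,z)=(-sin e,-cos e); radial outward (-cos e, sin e)
    print('t',round(float(s['clock']),2),'theta',round(.87-e,3),'r',np.hypot(u,w).round(4),'Fup',round(float(fx*np.sin(e)+f[2]*np.cos(e)),1),'Frad',round(float(-fx*np.cos(e)+f[2]*np.sin(e)),1),'tilt',np.degrees(np.arctan2(-(a@R[:2,2]),-R[2,2])).round(1),'F',np.round(f,1),'tq',np.round(s['ft_torque'],2),'p',np.round(p,4),'w',round(float(s['width']),3),'q',np.round(s['joints'],2))
E
python3 -c "from h import *;st()"
```

```text
t 6.4 theta 0.316 r 0.2267 Fup 2.5 Frad -9.9 tilt -13.7 F [ 9.5 -2.6 -3.1] tq [-0.61 -0.77 -0.04] p [0.5173 0.0555 0.2683] w 0.227 q [-0.77  0.11  0.56  2.02  0.02  0.81 -0.34]
```

Request:
move_arm:
  series:
    - [-0.35,0.05,-0.86,-0.25,-2.28,0]
    - [-0.4,0.05,-0.84,-0.25,-2.28,0]
    - [-0.38,0.04,-0.84,-0.25,-2.28,0]
    - [-0.38,0.04,-0.84,-0.25,-2.28,0]
    - [-0.31,0.03,-0.86,-0.25,-2.28,0]
    - [-0.31,0.03,-0.86,-0.25,-2.28,0]
    - [-0.24,0.03,-0.88,-0.25,-2.28,0]
    - [0,0,0,0,0,0]

```text
clock: 7.2
position: [0.4915, 0.0583, 0.2071]
ee_rot: [2.025, 1.817, 0.483]
force: [-7.6, 1.8, 6.9]
width: 0.229
```

```bash
python3 -c "from h import *;st()"
```

```text
t 7.2 theta 0.61 r 0.2263 Fup 4.6 Frad 9.2 tilt -29.5 F [-7.6  1.8  6.9] tq [0.1  1.49 0.  ] p [0.4915 0.0583 0.2071] w 0.229 q [-0.92  0.04  0.56  2.37  0.66  0.34 -1.06]
```

Joints 4 and 6 are nearing their limits, so I'll hold the tilt from here and let the bar turn in the pads. I'll go slowly from now on, feeling for the force.

Request:
move_arm:
  series:
    - [-0.18,0.02,-0.45,0,0,0]
    - [-0.16,0.02,-0.45,0,0,0]
    - [-0.14,0.02,-0.45,0,0,0]
    - [-0.12,0.01,-0.45,0,0,0]

```text
clock: 7.6
position: [0.4881, 0.0587, 0.1911]
ee_rot: [2.026, 1.814, 0.485]
force: [-0.8, -2.3, 7.9]
width: 0.225
```

```bash
python3 -c "from h import *;st()"
```

```text
t 7.6 theta 0.682 r 0.2261 Fup 7.7 Frad 2.1 tilt -29.6 F [-0.8 -2.3  7.9] tq [-0.56 -0.52 -0.13] p [0.4881 0.0587 0.1911] w 0.225 q [-0.93  0.07  0.57  2.4   0.73  0.28 -1.14]
```

Request:
move_arm:
  series:
    - [-0.09,0.01,-0.45,0.1,1.2,0]
    - [-0.08,0.01,-0.45,0.1,1.2,0]
    - [-0.06,0,-0.45,0.1,1.2,0]

```text
clock: 7.9
position: [0.4864, 0.0589, 0.178]
ee_rot: [2.067, 1.851, 0.432]
force: [-1.7, -4.8, 10.3]
width: 0.225
```

```bash
python3 -c "from h import *;st()"
```

```text
t 7.9 theta 0.741 r 0.2257 Fup 10.0 Frad 2.5 tilt -26.0 F [-1.7 -4.8 10.3] tq [-1.03 -0.6  -0.31] p [0.4864 0.0589 0.178 ] w 0.225 q [-0.83  0.11  0.51  2.37  0.48  0.29 -0.88]
```

Request:
move_arm:
  series:
    - [-0.05,-0.05,-0.45,0.1,1.2,0]
    - [-0.04,-0.04,-0.45,0.1,1.2,0]

```text
clock: 8.1
position: [0.4856, 0.059, 0.169]
ee_rot: [2.093, 1.876, 0.397]
force: [-3.1, 0.2, 12.0]
width: 0.228
```

```bash
python3 -c "from h import *;st()"
```

```text
t 8.1 theta 0.781 r 0.2255 Fup 11.7 Frad 4.2 tilt -23.6 F [-3.1  0.2 12. ] tq [-0.17 -0.51 -0.02] p [0.4856 0.059  0.169 ] w 0.228 q [-0.76  0.14  0.45  2.35  0.35  0.31 -0.74]
```

Request:
move_arm:
  series:
    - [-0.05,0,-0.4,0.1,1,0]
    - [-0.04,0,-0.4,0.1,1,0]

```text
clock: 8.3
position: [0.4851, 0.0591, 0.1614]
ee_rot: [2.115, 1.896, 0.368]
force: [-5.4, -0.8, 18.1]
width: 0.227
```

```bash
python3 -c "from h import *;st()"
```

```text
t 8.3 theta 0.815 r 0.2254 Fup 17.8 Frad 6.3 tilt -21.7 F [-5.4 -0.8 18.1] tq [-0.47 -0.34 -0.07] p [0.4851 0.0591 0.1614] w 0.227 q [-0.7   0.16  0.41  2.33  0.26  0.33 -0.65]
```

Request:
move_arm:
  series:
    - [-0.06,0,-0.3,0.1,1,0]
    - [-0.05,0,-0.3,0.1,0.8,0]

```text
clock: 8.5
position: [0.4848, 0.0591, 0.1559]
ee_rot: [2.135, 1.913, 0.343]
force: [-2.9, -0.6, 17.7]
width: 0.23
```

```bash
python3 -c "from h import *;st()"
```

```text
t 8.5 theta 0.839 r 0.2255 Fup 17.6 Frad 3.4 tilt -19.9 F [-2.9 -0.6 17.7] tq [-0.54 -0.72 -0.05] p [0.4848 0.0591 0.1559] w 0.23 q [-0.65  0.18  0.37  2.31  0.19  0.35 -0.58]
```

The force is flat at about 18 N, so the lid is sliding.

Request:
move_arm:
  series:
    - [-0.03,0,-0.25,0,0.5,0]
    - [-0.02,0,-0.25,0,0.5,0]

```text
clock: 8.7
position: [0.4846, 0.0591, 0.1511]
ee_rot: [2.144, 1.922, 0.326]
force: [-2.5, -1.5, 17.4]
width: 0.227
```

```bash
python3 -c "from h import *;st()"
```

```text
t 8.7 theta 0.861 r 0.2256 Fup 17.4 Frad 2.5 tilt -19.0 F [-2.5 -1.5 17.4] tq [-0.48 -0.78 -0.03] p [0.4846 0.0591 0.1511] w 0.227 q [-0.63  0.19  0.35  2.3   0.17  0.36 -0.55]
```

Request:
move_arm:
  series:
    - [-0.01,0,-0.22,0,0.5,0]
    - [0,0,-0.22,0,0.5,0]

```text
clock: 8.9
position: [0.4845, 0.0591, 0.1467]
ee_rot: [2.154, 1.931, 0.308]
force: [-1.4, -1.8, 17.2]
width: 0.226
```

```bash
python3 -c "from h import *;st()"
```

```text
t 8.9 theta 0.88 r 0.2257 Fup 17.2 Frad 1.0 tilt -18.0 F [-1.4 -1.8 17.2] tq [-0.54 -0.74  0.  ] p [0.4845 0.0591 0.1467] w 0.226 q [-0.61  0.21  0.34  2.29  0.14  0.37 -0.52]
```

Request:
move_arm:
  series:
    - [0,0,-0.2,0,0.5,0]
    - [0.01,0,-0.2,0,0.5,0]

```text
clock: 9.1
position: [0.4845, 0.0591, 0.1429]
ee_rot: [2.164, 1.941, 0.291]
force: [-9.5, -1.9, 34.3]
width: 0.227
```

```bash
python3 -c "from h import *;st()"
```

```text
t 9.1 theta 0.897 r 0.2258 Fup 34.6 Frad 8.3 tilt -17.0 F [-9.5 -1.9 34.3] tq [-0.65  0.16 -0.15] p [0.4845 0.0591 0.1429] w 0.227 q [-0.59  0.22  0.32  2.28  0.12  0.38 -0.5 ]
```

The force has jumped to 34.6 N, so the lid is home. I'll ease a touch and hold.

Request:
move_arm:
  series:
    - [0,0,0.08,0,0,0]
    - [0,0,0,0,0,0]
    - [0,0,0,0,0,0]

```text
clock: 9.4
position: [0.4845, 0.0591, 0.1437]
ee_rot: [2.164, 1.941, 0.291]
force: [-3.5, -1.6, 22.5]
width: 0.226
```

```bash
python3 -c "from h import *;st()"
```

```text
t 9.4 theta 0.893 r 0.2257 Fup 22.6 Frad 2.8 tilt -17.0 F [-3.5 -1.6 22.5] tq [-0.46 -0.31 -0.04] p [0.4845 0.0591 0.1437] w 0.226 q [-0.59  0.22  0.32  2.28  0.12  0.38 -0.5 ]
```

Request:
move_arm:
  series:
    - [0,0,0.4,0.08,0.7,0]
    - [0,0,0.55,0.08,0.7,0]
    - [0.02,0,0.57,0.08,0.7,0]
    - [0.03,0,0.57,0.08,0.7,0]
    - [0.05,0,0.57,0.08,0.7,0]
    - [0.06,-0.01,0.57,0.08,0.7,0]
    - [0.08,-0.01,0.57,0.08,0.7,0]
    - [0.09,-0.01,0.57,0.08,0.7,0]

```text
clock: 10.2
position: [0.4884, 0.0587, 0.1872]
ee_rot: [2.224, 1.996, 0.201]
force: [12.6, -3.1, -1.0]
width: 0.233
```

```bash
python3 -c "from h import *;st()"
```

```text
t 10.2 theta 0.7 r 0.225 Fup 1.2 Frad -12.9 tilt -11.4 F [12.6 -3.1 -1. ] tq [-0.49 -1.54 -0.03] p [0.4884 0.0587 0.1872] w 0.233 q [-0.53  0.18  0.29  2.14  0.03  0.64 -0.38]
```

Request:
move_arm:
  series:
    - [0.18,-0.01,0.54,0.08,0.7,0]
    - [0.18,-0.01,0.54,0.08,0.7,0]
    - [0.18,-0.01,0.55,0.08,0.7,0]
    - [0.17,-0.02,0.55,0.08,0.7,0]
    - [0.18,-0.02,0.55,0.08,0.7,0]
    - [0.19,-0.02,0.54,0.08,0.7,0]
    - [0.2,-0.02,0.54,0.08,0.7,0]
    - [0.21,-0.02,0.53,0.08,0.7,0]

```text
clock: 11.0
position: [0.501, 0.0573, 0.2294]
ee_rot: [2.283, 2.052, 0.101]
force: [9.4, -2.4, -2.9]
width: 0.226
```

```bash
python3 -c "from h import *;st()"
```

```text
t 11.0 theta 0.503 r 0.224 Fup 0.8 Frad -10.0 tilt -5.5 F [ 9.4 -2.4 -2.9] tq [-0.51 -1.05 -0.06] p [0.501  0.0573 0.2294] w 0.226 q [-0.49  0.2   0.29  1.98 -0.04  0.88 -0.29]
```

Request:
move_arm:
  series:
    - [0.27,-0.02,0.49,0.08,0.7,0]
    - [0.28,-0.02,0.5,0.08,0.7,0]
    - [0.28,-0.03,0.5,0.08,0.7,0]
    - [0.28,-0.03,0.5,0.08,0.7,0]
    - [0.29,-0.03,0.5,0.08,0.7,0]
    - [0.3,-0.03,0.49,0.08,0.7,0]
    - [0.31,-0.03,0.49,0.08,0.7,0]
    - [0.32,-0.03,0.48,0.08,0.7,0]

```text
clock: 11.8
position: [0.5203, 0.0551, 0.2675]
ee_rot: [-2.332, -2.096, 0.012]
force: [-10.5, 1.7, 6.0]
width: 0.225
```

```bash
python3 -c "from h import *;st()"
```

```text
t 11.8 theta 0.312 r 0.2237 Fup -0.5 Frad 12.2 tilt 0.5 F [-10.5   1.7   6. ] tq [ 0.23  2.79 -0.04] p [0.5203 0.0551 0.2675] w 0.225 q [-0.45  0.25  0.3   1.8  -0.08  1.11 -0.22]
```

Request:
move_arm:
  series:
    - [0.25,-0.03,0.51,0.13,1.2,0]
    - [0.29,-0.03,0.49,0.13,1.2,0]
    - [0.32,-0.03,0.47,0.13,1.2,0]
    - [0.34,-0.04,0.45,0.13,1.2,0]
    - [0.36,-0.04,0.45,0.13,1.2,0]
    - [0.38,-0.04,0.44,0.13,1.2,0]
    - [0.39,-0.04,0.43,0.13,1.2,0]
    - [0.4,-0.04,0.42,0.13,1.2,0]

```text
clock: 12.6
position: [0.5486, 0.052, 0.3045]
ee_rot: [-2.236, -2.009, 0.179]
force: [-5.5, 0.2, 3.3]
width: 0.232
```

```bash
python3 -c "from h import *;st()"
```

```text
t 12.6 theta 0.103 r 0.2239 Fup -1.4 Frad 6.2 tilt 10.1 F [-5.5  0.2  3.3] tq [ 0.08  1.78 -0.1 ] p [0.5486 0.052  0.3045] w 0.232 q [-0.38  0.38  0.31  1.55 -0.15  1.41 -0.15]
```

Request:
move_arm:
  series:
    - [0.35,-0.04,0.41,0.08,0.7,0]
    - [0.37,-0.04,0.4,0.08,0.7,0]
    - [0.37,-0.04,0.4,0.08,0.7,0]
    - [0.36,-0.04,0.38,0,0,0]
    - [0,0,0,0,0,0]

```text
clock: 13.1
position: [0.5626, 0.0503, 0.3183]
ee_rot: [-2.214, -1.988, 0.217]
force: [-8.7, 2.6, -6.9]
width: 0.226
```

```bash
python3 - <<'E'
from h import *
st(); d,K=cam('scene'); im=d['color'][...,::-1]; a=cv2.imread('pics/scene0.png')
cv2.imwrite('pics/s2.png',np.hstack([cv2.resize(im[80:290,190:350],(400,525)),cv2.resize(a[125:453,297:547],(400,525))]))
E
```

```text
t 13.1 theta 0.015 r 0.2243 Fup -11.3 Frad 0.6 tilt 12.3 F [-8.7  2.6 -6.9] tq [ 0.35  1.45 -0.17] p [0.5626 0.0503 0.3183] w 0.226 q [-0.36  0.42  0.32  1.46 -0.16  1.5  -0.13]
```

View pics/s2.png

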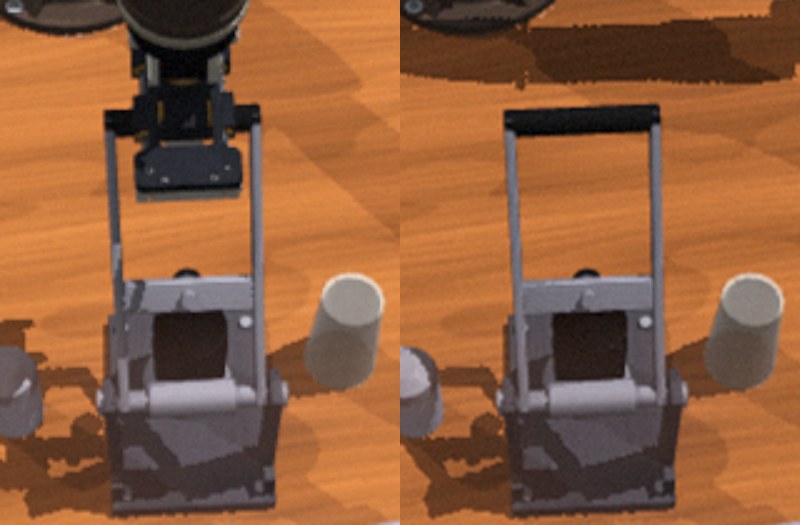

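The bar ends (105–260, row ~115) match the starting picture, and the arm feels the upper stop (-11 N). I'll relax slightly and then release.

Request:
move_arm:
  series:
    - [-0.06,0,-0.07,0,0,0]
    - [0,0,0,0,0,0]
    - [0,0,0,0,0,0]

```text
clock: 13.45
position: [0.5625, 0.0504, 0.3182]
ee_rot: [-2.215, -1.99, 0.214]
force: [-6.9, 2.2, -4.8]
width: 0.228
```

```bash
python3 -c "from h import *;st()"
```

```text
t 13.45 theta 0.015 r 0.2243 Fup -8.5 Frad 1.0 tilt 12.2 F [-6.9  2.2 -4.8] tq [ 0.32  1.14 -0.15] p [0.5625 0.0504 0.3182] w 0.228 q [-0.36  0.42  0.32  1.46 -0.16  1.49 -0.13]
```

Request:
move_arm:
  series:
    - [0,0,0,0,0,0]
    - [0,0,0,0,0,0]
    - [0,0,0,0,0,0]
    - [0,0,0,0,0,0]
    - [0,0,0,0,0,0]
    - [0,0,0,0,0,0]
    - [0,0,0,0,0,0]
    - [0,0,0,0,0,0]
  grip: 1

```text
clock: 14.25
position: [0.5637, 0.0498, 0.3193]
ee_rot: [-2.218, -1.991, 0.211]
force: [0.0, -0.4, -0.3]
width: 0.879
```

```bash
python3 -c "from h import *;st()"
```

```text
t 14.25 theta 0.008 r 0.2243 Fup -0.2 Frad -0.3 tilt 11.9 F [ 0.  -0.4 -0.3] tq [-0.11 -0.16 -0.01] p [0.5637 0.0498 0.3193] w 0.879 q [-0.36  0.42  0.32  1.46 -0.16  1.49 -0.13]
```

Retreat along the tool's axis, which tilts 12°, so the body moves toward +x as it rises.

Request:
move_arm:
  series:
    - [0.4,0,2,0,0,0]
    - [0.4,0,2,0,0,0]
    - [0.4,0,2,0,0,0]
    - [0.4,0,2,0,0,0]
    - [0,0,2,0,0,0]
    - [-3,0,1,0,0,0]
    - [-3,0,0,0,0,0]
    - [0,0,0,0,0,0]

```text
clock: 15.05
position: [0.5173, 0.0495, 0.4306]
ee_rot: [-2.218, -1.991, 0.209]
force: [-0.2, -0.3, 0.6]
width: 1.004
```

```bash
python3 - <<'E'
from h import *
st(); d,K=cam('scene'); im=d['color'][...,::-1]; a=cv2.imread('pics/scene0.png')
for th in ['tumbler_mid','shaker_mid','lever_grip','crock_center']: print(th,[(round(o['p'],2),o['rect']) for o in outline_of('scene',th)[:1]])
cv2.imwrite('pics/s3.png',np.hstack([cv2.resize(im[80:290,190:350],(400,525)),cv2.resize(a[125:453,297:547],(400,525))]))
E
```

```text
t 15.05 theta -0.102 r 0.3408 Fup 0.1 Frad 0.6 tilt 11.9 F [-0.2 -0.3  0.6] tq [-0.12 -0.17  0.01] p [0.5173 0.0495 0.4306] w 1.004 q [-0.4   0.29  0.33  1.37 -0.13  1.7  -0.18]
tumbler_mid []
shaker_mid [(0.74, [178.2, 217.0, 30.2, 37.4])]
lever_grip [(0.85, [230.3, 121.6, 65.6, 124.4])]
crock_center [(0.84, [251.3, 208.1, 28.1, 24.7])]
```

View pics/s3.png

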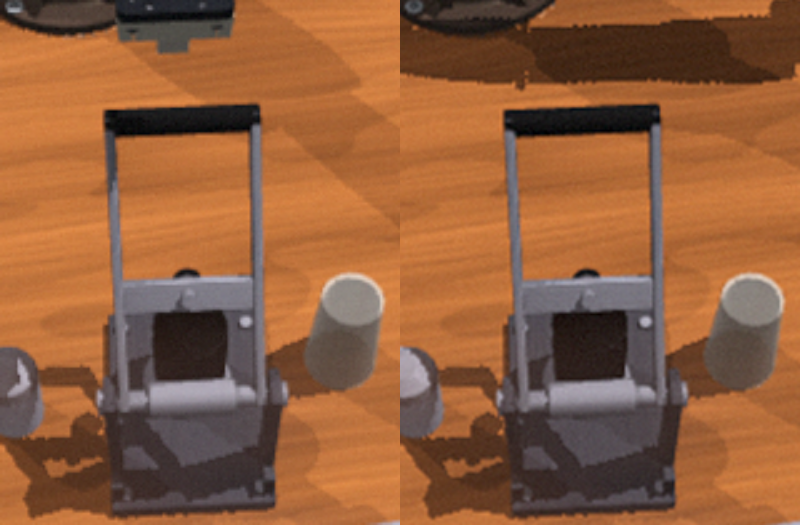

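The lever is fully up, the tumbler and shaker have not moved, the crock is upright under the foot, and the arm is clear.

```bash
python3 -c "from h import *;print(workorder.sign_off())"
```

```text
the job is handed in; nothing more can be done
None
```

I pressed the lid home with the lever, eased the lever back up, let go and handed the job in at about 15 s of the 67 s. The hand-in gave no verdict.

- **Pressing:** The force at the bar stayed level at about 17–18 N while the lid slid. It jumped to 34.6 N at about 0.90 rad, by my estimate of the angle. I took that as the lid being home, eased slightly to about 22 N and held for 0.3 s. At the peak I estimate 65 N on the crock, under its 100 N limit. How far the lid stands proud was judged from force alone, not measured in a picture.
- **Easing back:** The lever took about 3.7 s to come up, at about 0.25 rad/s, with the bar held throughout. I let go once the arm felt the upper stop.
- **Final checks:** In the last scene picture the lever, tumbler and shaker look the same as at the start. The crock stands upright under the foot. The gripper is clear, with about 0 N on it.

**Problems on the way:**
- An early tilt drove joint 6 to its limit, and the force reading rose to 74 N before I undid it.
- Radial forces reached 13 N because my hinge estimate was a few mm off.
- The bar slid about 4 mm in the pads.
- The network missed the tumbler in the last picture, so I checked it by eye.

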